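# Open the swing stop and hold a V-block in the datum corner

### The arm

A 6-joint arm with a two-finger parallel gripper is mounted at the origin on the work surface; the furniture and walls round the work are solid. World frame = base frame: x ahead of the robot, y to its left, z up, the work surface at z = 0. Lengths are in m, angles in rad, forces in N, time in s.
With the tool pointing down it reaches from about 0.275 to 0.725 m from the base axis. Payload 5.6 kg.
Tool frame: the origin (TCP) lies where the fingers leave the gripper's body, on its centre line; the fingertips stand 73 mm ahead of it and the grasp point (between the pads) lies 54 mm ahead of it; z points along the fingers, x is the direction in which the jaws open and shut, and the axes are right-handed (so a half turn about z gives the same grasp; the last joint's range is limited). The gripper opens to 85 mm and grips with 20 to 120 N. Pads are 22 mm wide; open, the fingers measure 114 mm over their backs; the gripper's body (76 mm by 85 mm) begins 54 mm behind the grasp point. The pads swing forward as they close: fully open they stand 13 mm farther back than shut.
Start: joints at [-1.005, 0.255, 0.108, 0, -1.424, -0.285], TCP at [0.152, -0.528, 0.304] pointing down, gripper open.
Joint ranges: [-2.95, 2.95], [-1.21, 1.97], [-1.09, 1.5], [-2.87, 1.71], [-2.94, -0.07], [-3.05, 3.05]. Speed limits (rad/s): [2.57, 2.57, 3.14, 3.14, 3.14, 3.14].

### API

Orientations are given as [roll, pitch, yaw] about the fixed x, y, z axes, in that order (R = Rz(yaw) Ry(pitch) Rx(roll)).
In Python, from plant import readout, eyes, job gives the robot as it stands.
- The arm moves only by the tool carry_out, never from a script. Its argument "deltas" is text: rows parted by semicolons, each of 7 numbers parted by spaces: the turn, a rotation vector about the tool's x, y, z in units of 6 degrees (1.0 is 6 degrees), then the shift along the tool's x, y, z in units of 40 mm (1.0 is 40 mm), then the opening, from 0 (shut) to 1 (fully open). A call has 1 to 20 rows; each row is the pose to reach, as a shift and turn from the pose measured when the call began, along the tool's axes at that moment; what a row does not reach only later rows make up. A row lasts 1/12 s, in which the tool goes at most 41.7 mm and 7.16 degrees, less where a joint would pass 70% of its speed; a pose out of reach is approached as far as the arm can. A call with a gripper value outside its range is refused whole. The fingers move at their own pace and stop on an object; "squeeze" is the grip in N (left out, the last holds). Time passes only in rows, so rows that repeat a pose let the fingers close. It gives the time, the measured TCP pose, the force and the opening at its end, in the units of the state.
- readout.read_state(): the state, without advancing time (a new reading comes with each control period).
- eyes.get_image(name): name is "side" or "top"; returns a dict with "pixels" (420x560x3 uint8, red, green, blue), "intrinsics" (3x3 intrinsics, pixels), "xyz" and "orientation" of the camera in the world. Camera axes: x right, y down, z forward; pixel columns grow to the right and rows downward; lengths in m; the calibration is good to about 2 mm. A picture is of the moment at which its call begins. There is no depth.
- job.close_job(): hands the job in, once; it reports no verdict.
The state is a dict: "time_s": time; "joints": joint angles; "qd": joint speeds; "tau": joint torques, N m; "eef_pos": TCP position; "tool_rot": TCP orientation; "ft_force": force on the tool from outside, world axes, zero at the start; "moment": the same for the moment, N m; "opening": finger opening in m.
Only numpy, scipy, OpenCV 4.12 (cv2) and the standard library are available. Lean on these libraries where they do the work, as an engineer would, in place of code of your own. Each camera call takes 0.05 s, during which the arm holds its last target.

### The job

On the small fixture plate, first turn the black bar knob anticlockwise (seen from above) to its end stop, so that its steel finger swings out of the corner. Then take the steel V-block from the worktop, set it down on the plate, groove upward and running along the long rail, and press it into the corner so that it touches both rails at once, square to them. Finish holding it there: your program ends with the gripper still on the block, pressing it against both rails; leave the milled block, the ring and the bush alone.

Things in the scene. Friction and masses are not known exactly. Their poses are not given: they have to be found in the camera images.
- stop_knob (a joint): Swing stop on the fixture plate: a black bar knob with a flat steel finger under it, one piece turning about a vertical axis. Radians; 0 = the finger lies across the corner where the block goes, growing anticlockwise seen from above; 1.4 = end stop, finger swung clear. Starts between 0 and 0.2, stays where it is left, needs about 0.06 N m to turn.
- knob_grip (a point): Point on the knob's vertical axis, at x = -19, y = -117 mm from corner in its axes, 32 mm above the plate's top and 9 mm below the knob's top. The bar grip is 12 mm thick (along this point's x), 40 mm long (along its y) and 26 mm high. The axes turn with the knob, parallel to those of corner at 0. The finger points along this y, 16 mm wide, 85 mm long, 4 to 12 mm above the plate.
- corner (a point): Inside corner where the rails' inner faces would meet, on the top of the fixed fixture plate (grey steel, 150 x 190 mm; top 12 mm above the worktop). x points squarely at the long rail, y at the short rail, z up; the free plate lies at negative x and y. Plate and rails are smooth and oiled (friction about 0.15). A seated block has its centre at x = -20, y = -25, z = 16 mm here.
- rail_long: Fixed dark steel rail, 85 mm long (along y of the fixture), 16 mm wide, 12 mm high above the plate; origin at the centre of its underside. Its inner face is the plane x = 0 of corner; it runs from y = -90 mm to -5 mm there.
- rail_short: Fixed dark steel rail, 70 mm long (along x of the fixture), 16 mm wide, 12 mm high above the plate; origin at the centre of its underside. Its inner face is the plane y = 0 of corner; it runs from x = -75 mm to -5 mm there.
- v_block_center (a point): Centre of the V-block, half-way up (16 mm above its underside). Plain grey steel block, 40 mm wide (its x), 50 mm long (its y), 32 mm high, about 0.42 kg, loose, standing upright on the worktop with the V groove in its top running along its y. The flat 40 mm apart sides can be gripped from above; the rails reach only 12 mm up them, so a grip in the upper 18 mm passes over the rails.
- v_block: The same V-block; origin at the centre of its underside, axes as for its centre.
- milled_block: Bystander: small plain milled block, 30 x 60 x 20 mm, loose, with two holes in its top; origin at the centre of its underside.
- ring_gauge: Bystander: plain steel ring, 46 mm across, 16 mm high, loose; origin at the centre of its underside.
- bush: Bystander: turned flanged bush, 38 mm across, 22 mm high, loose; origin at the centre of its underside.
There are look-alikes about, which are no part of the job. Leave any green look-alike of the v_block alone.

How it is judged:
By the outcome, as a careful person would: the job done as asked, in the order asked, and still so for the second after the job is handed in, while the arm keeps its last pose, push and grip.
It also fails if it takes over 51 s, if anything falls off the work surface, if the arm or the gripper's body presses on something with over 40 N, if the wrist force passes 120 N, or if a joint passes its speed limit or range.

## Working session

There is one attempt and no reset: what is moved stays moved. The work goes in short steps, Python scripts to look and compute and a tool call to move; the robot and the scene stay as the last step left them, time stands still between calls to the robot, and variables do not carry over. Pictures are saved under pics/ and viewed, and the job is handed in when it is done.

Besides the shell and the picture viewer there is one more tool, called after "Call:" as name(argument=value, ...) on one line, values as JSON. carry_out: Moves the arm, as the interface text tells. Its arguments: {"type":"object","properties":{"deltas":{"type":"string"},"squeeze":{"type":"number"}},"required":["deltas"]}

```bash
ls; mkdir -p pics
python3 - <<'E'
from plant import readout, eyes
import cv2
for n in("side","top"):
    d=eyes.get_image(n); cv2.imwrite(f"pics/{n}0.png",d["pixels"][:,:,::-1]); print(n,d["intrinsics"],d["xyz"],d["orientation"])
print(readout.read_state())
E
```

```text
pics
side [[421.92167991   0.         282.03141202]
 [  0.         421.92167991 220.61641341]
 [  0.           0.           1.        ]] [-0.02042688  0.7322577   0.52100928] [-2.03535256  0.00820972 -2.63252295]
top [[419.62662206   0.         269.45265544]
 [  0.         419.62662206 208.86233876]
 [  0.           0.           1.        ]] [ 0.37847789 -0.08593283  1.16438202] [-3.0807312  -0.01191998 -1.56893913]
{'time_s': 0.1, 'joints': array([-1.00541113e+00,  2.55669380e-01,  1.07149435e-01, -3.70902709e-04,
       -1.42392414e+00, -2.84601024e-01]), 'qd': array([ 0.00078282, -0.00116779,  0.00248302,  0.00123798,  0.00057215,
       -0.00176462]), 'tau': array([-3.77699864e-03, -3.87601984e+01,  2.38474435e+01,  5.37803024e+00,
       -3.84868923e-03, -1.53178856e-06]), 'eef_pos': array([ 0.15236529, -0.52814376,  0.30310983]), 'tool_rot': array([-3.14148207e+00, -1.68448068e-03,  1.85152583e+00]), 'ft_force': array([-0.6028268 ,  0.92725991, -0.95546904]), 'moment': array([-0.02638332, -0.02838456,  0.01947016]), 'opening': 0.0853185678448876}
```

View pics/side0.png

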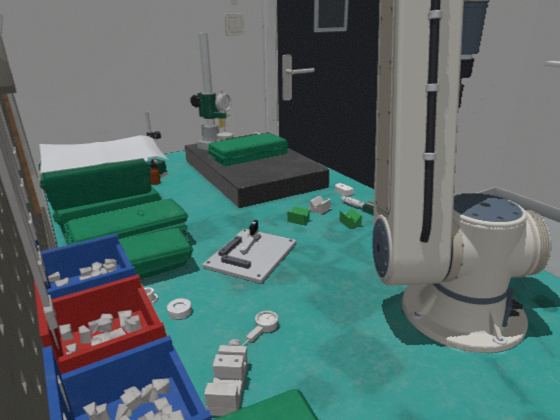

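View pics/top0.png

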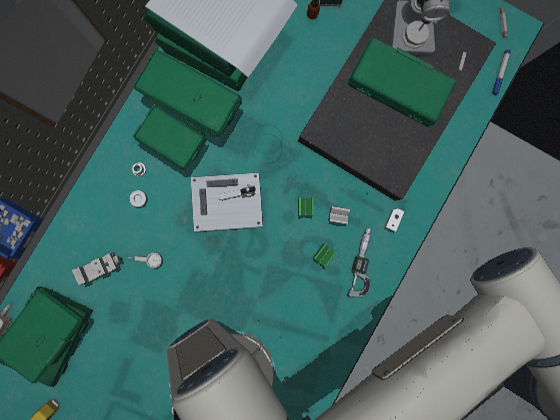

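The overhead view shows four things that could be mistaken for the V-block:
- a grey V-block at top (340,214)
- a green look-alike at (306,207)
- a green look-alike at (324,254)
- the white milled block with two holes at (396,219)

I choose the grey one at (340,214). The plate is at (226,203) and the knob at (248,191). Next I'll check with close crops.

Run:
```python
import cv2,numpy as np
t=cv2.imread("pics/top0.png"); s=cv2.imread("pics/side0.png")
a=cv2.resize(t[165:240,185:275],None,fx=8,fy=8,interpolation=cv2.INTER_CUBIC)
b=cv2.resize(t[190:270,290:370],None,fx=7,fy=7,interpolation=cv2.INTER_CUBIC)
c=cv2.resize(s[170:280,200:370],None,fx=4.7,fy=4.7,interpolation=cv2.INTER_CUBIC)
for n,i in zip("abc",(a,b,c)): cv2.imwrite(f"pics/crop_{n}.png",i)
```

```text
(no output)
```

View pics/crop_a.png

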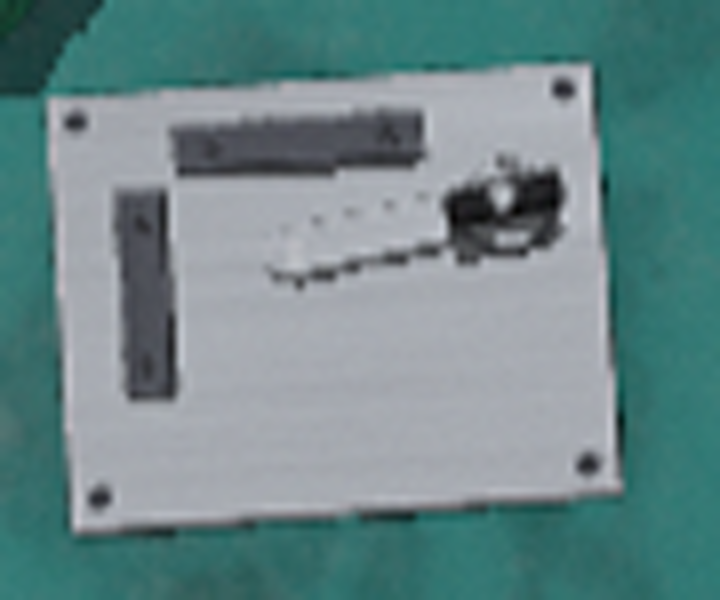

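View pics/crop_b.png

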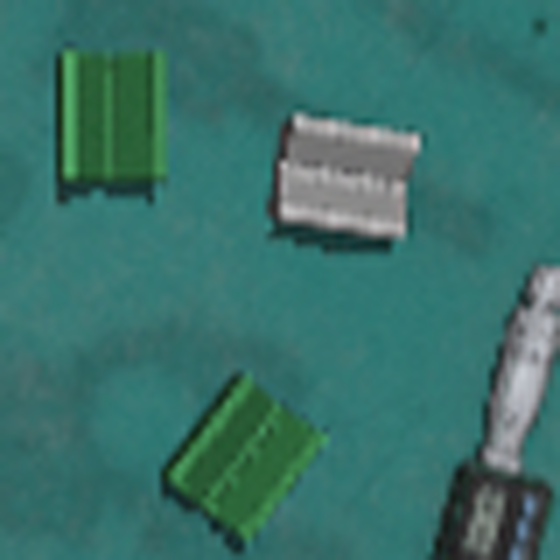

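View pics/crop_c.png

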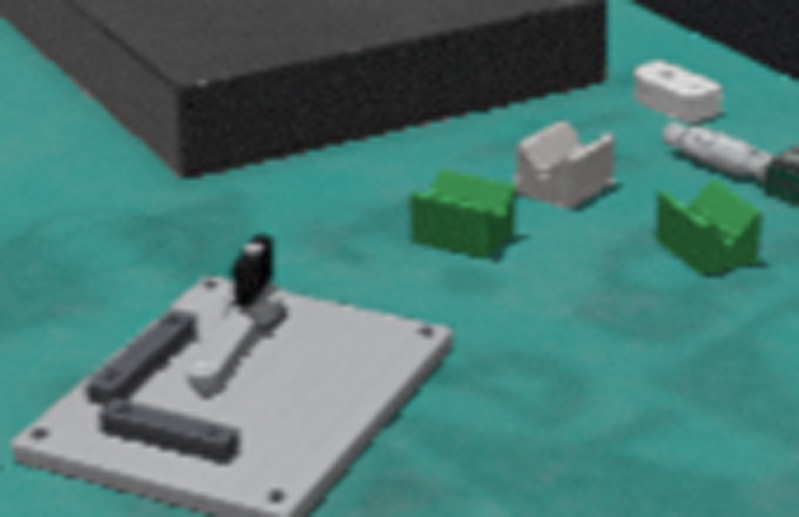

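The crops show a grey block with its V groove along image-horizontal at (340,214), and it differs clearly from the two green ones. The long rail is at the top of the plate and the short rail at its left. The knob is at top (248,190), with its finger lying across the corner. Next I'll fit the poses in both cameras.

```bash
cat > h.py <<'E'
import numpy as np,cv2
from scipy.spatial.transform import Rotation as R
from scipy.optimize import minimize
from plant import readout,eyes
def cam(n):
    d=eyes.get_image(n); return d["pixels"],d["intrinsics"],np.array(d["xyz"]),R.from_euler("xyz",d["orientation"]).as_matrix()
def proj(c,P):
    q=(np.atleast_2d(P)-c[2])@c[3]; q=q@c[1].T; return q[:,:2]/q[:,2:]
def box(x0,x1,y0,y1,z0,z1): return np.array([[x,y,z] for x in(x0,x1) for y in(y0,y1) for z in(z0,z1)])
def place(P,p): 
    c,s=np.cos(p[2]),np.sin(p[2]); return P@np.array([[c,s,0],[-s,c,0],[0,0,1]])+[p[0],p[1],0]
def sil(c,hulls,roi,ss=8):
    x0,y0,x1,y1=roi; m=np.zeros(((y1-y0)*ss,(x1-x0)*ss),np.uint8)
    for h in hulls:
        u=(proj(c,h)+0.5-[x0,y0])*ss-0.5
        u=cv2.convexHull(u.astype(np.float32)).reshape(-1,2)
        cv2.fillPoly(m,[np.round(u*16).astype(np.int32)],255,shift=4)
    return cv2.resize(m,None,fx=1/ss,fy=1/ss,interpolation=cv2.INTER_AREA)/255.
def fit(items,hulls,p0,st=(.008,.008,.1)):
    # items: (cam,roi,mask)
    f=lambda p: sum(((sil(c,[place(h,p) for h in hulls],r)-m)**2).sum() for c,r,m in items)
    p0=np.array(p0)
    for k in (1,.4,.15):
        sx=np.vstack([p0]+[p0+np.eye(3)[i]*st[i]*k for i in range(3)])
        r=minimize(f,p0,method="Nelder-Mead",options=dict(initial_simplex=sx,xatol=1e-5,fatol=1e-3)); p0=r.x
    return p0,r.fun
def ray(c,uv,z):
    d=c[3]@np.linalg.solve(c[1],[uv[0],uv[1],1]); return c[2]+d*(z-c[2][2])/d[2]
E
cat > loc.py <<'E'
from h import *
T=cam("top");S=cam("side")
def mk(c,roi,kind):
    x0,y0,x1,y1=roi; h=cv2.cvtColor(c[0][y0:y1,x0:x1],cv2.COLOR_RGB2HSV).astype(int); s,v=h[...,1],h[...,2]
    return ((s<70)&(v<130) if kind=="rail" else (s<80)&(v>90)).astype(float)
w=.012
rails=[box(0,.016,-.09,-.005,w,w+.012),box(-.075,-.005,0,.016,w,w+.012)]
blk=[box(-.02,.02,-.025,.025,0,.032)]
for n,c,p in(("t",T,(205,188,.024)),): pc=ray(c,p[:2],p[2]); print("corner0",pc)
pb=ray(T,(340,214),.016);print("blk0",pb)
rt=(196,178,240,218)
# rails fit, top
mt=mk(T,rt,"rail"); mt[12:,12:]=0
mb=mk(T,(320,200,358,232),"b")
ms=mk(S,(215,230,256,272),"rail")
big=lambda m:cv2.resize((m*255).astype(np.uint8),None,fx=6,fy=6,interpolation=0)
cv2.imwrite("pics/m_rt.png",big(mt));cv2.imwrite("pics/m_bt.png",big(mb));cv2.imwrite("pics/m_rs.png",big(ms))
ms2=mk(S,(303,190,338,222),"b");cv2.imwrite("pics/m_bs.png",big(ms2))
# x of corner -> world +x => yaw~0
print("rails top",fit([(T,rt,mt)],rails,(pc[0],pc[1],0.05)))
print("rails side",fit([(S,(215,230,256,272),ms)],rails,(pc[0],pc[1],0.05)))
print("blk top",fit([(T,(320,200,358,232),mb)],blk,(pb[0],pb[1],-.1)))
print("blk side",fit([(S,(303,190,338,222),ms2)],blk,(pb[0],pb[1],-.1)))
E
python3 loc.py; cd pics; python3 -c "
import cv2,numpy as np
o=np.zeros((300,1000),np.uint8);x=0
for n in('rt','bt','rs','bs'):
  m=cv2.imread(f'm_{n}.png',0);o[:m.shape[0],x:x+m.shape[1]]=m;x+=m.shape[1]+6
cv2.imwrite('masks.png',cv2.resize(o,(800,240)))"
```

```text
corner0 [0.50452342 0.07642469 0.024     ]
blk0 [ 0.43485609 -0.29321303  0.016     ]
rails top (array([0.50856395, 0.07763392, 0.06841912]), np.float64(12.355940023068051))
rails side (array([0.50503763, 0.07938136, 0.06855439]), np.float64(167.1666435986159))
blk top (array([ 0.43252929, -0.28950655, -0.17015829]), np.float64(29.52378316032295))
blk side (array([ 0.42989268, -0.28953835, -0.17166405]), np.float64(31.91846212995002))
```

View pics/masks.png

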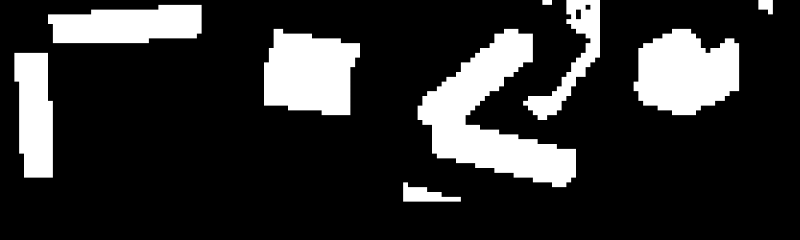

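```bash
cat > knob.py <<'E'
from h import *
import sys
T=cam("top");S=cam("side")
C=np.array([.507,.0785,.0684])
K=place(np.array([[-.019,-.117,0]]),C)[0]; print("knob axis",K)
w=.012
bar=[box(-.006,.006,-.02,.02,w+.015,w+.041)]
for n,c,roi in(("t",T,(234,178,266,202)),("s",S,(240,212,270,238))):
    x0,y0,x1,y1=roi; v=c[0][y0:y1,x0:x1].max(2); m=(v<75).astype(np.uint8); m=cv2.morphologyEx(m,cv2.MORPH_CLOSE,np.ones((3,3))).astype(float)
    print(n,fit([(c,roi,m)],bar,(K[0],K[1],.068+.12),st=(.004,.004,.15)))
    im=c[0][:,:,::-1].copy(); X0,Y0,X1,Y1=(190,170,270,230) if n=="t" else (200,210,300,280)
    f=8; im=cv2.resize(im[Y0:Y1,X0:X1],None,fx=f,fy=f,interpolation=cv2.INTER_CUBIC)
    def dr(h,col):
        u=(proj(c,h)+.5-[X0,Y0])*f; u=cv2.convexHull(u.astype(np.float32)).astype(np.int32); cv2.polylines(im,[u],True,col,1)
    for h in [box(0,.016,-.09,-.005,w,w+.012),box(-.075,-.005,0,.016,w,w+.012)]: dr(place(h,C),(0,0,255))
    for ph,col in((.1,(0,255,255)),(.16,(255,0,255))):
        kp=(K[0],K[1],C[2]+ph); dr(place(box(-.008,.008,0,.085,.016,.024),kp),col); dr(place(bar[0],kp),col)
    cv2.imwrite(f"pics/knob_{n}.png",im)
E
python3 knob.py
```

```text
knob axis [ 0.49604099 -0.039525    0.        ]
t (array([ 0.49633288, -0.04024532,  0.2415986 ]), np.float64(49.96759707804691))
s (array([ 0.49476744, -0.03747386,  0.36866506]), np.float64(18.47912341407151))
```

View pics/knob_t.png

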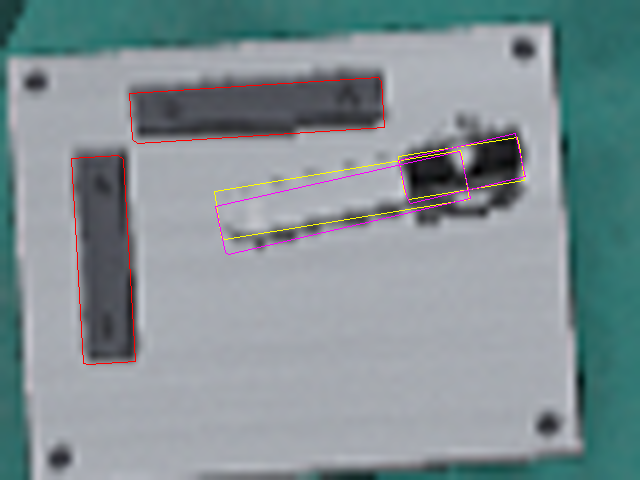

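View pics/knob_s.png

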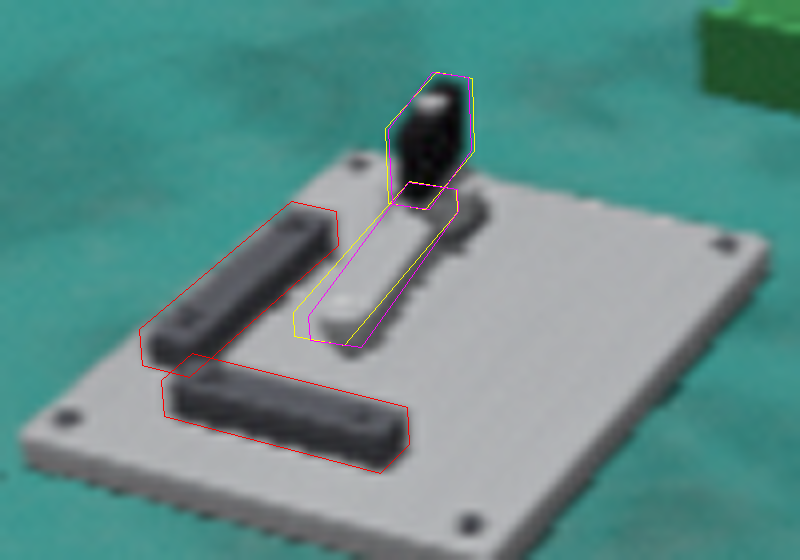

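Fits:

| Item | x (m) | y (m) | Yaw (rad) |
|---|---|---|---|
| Corner | 0.507 | 0.0785 | 0.068 |
| Knob axis | 0.496 | -0.0395 | not fitted |
| V-block | 0.431 | -0.2895 | -0.171 |

The finger angle is about 0.17 rad. First move: go above the knob.

Call:
carry_out(deltas="0 0 -14.6 9.36 11.64 2.5 0.6; 0 0 -14.6 9.36 11.64 2.5 0.6; 0 0 -14.6 9.36 11.64 2.5 0.6; 0 0 -14.6 9.36 11.64 2.5 0.6; 0 0 -14.6 9.36 11.64 2.5 0.6; 0 0 -14.6 9.36 11.64 2.5 0.6; 0 0 -14.6 9.36 11.64 2.5 0.6; 0 0 -14.6 9.36 11.64 2.5 0.6; 0 0 -14.6 9.36 11.64 2.5 0.6; 0 0 -14.6 9.36 11.64 2.5 0.6; 0 0 -14.6 9.36 11.64 2.5 0.6; 0 0 -14.6 9.36 11.64 2.5 0.6; 0 0 -14.6 9.36 11.64 2.5 0.6; 0 0 -14.6 9.36 11.64 2.5 0.6; 0 0 -14.6 9.36 11.64 2.5 0.6; 0 0 -14.6 9.36 11.64 2.5 0.6; 0 0 -14.6 9.36 11.64 2.5 0.6; 0 0 -14.6 9.36 11.64 2.5 0.6; 0 0 -14.6 9.36 11.64 2.5 0.6; 0 0 -14.6 9.36 11.64 2.5 0.6", squeeze=30)

```text
time_s: 1.97
eef_pos: [0.4956, -0.0404, 0.2042]
tool_rot: [3.141, 0.001, -2.904]
ft_force: [0.4, 1.1, -0.5]
opening: 0.0515
```

```bash
cat >> h.py <<'E'
def plan(x,y,z,yaw):
    s=readout.read_state(); p=np.array(s["eef_pos"]); r=R.from_euler("xyz",s["tool_rot"]); 
    t=R.from_euler("xyz",[np.pi,0,yaw])
    print("pos",p.round(4),"yaw",np.round(s["tool_rot"],3),"F",np.round(s["ft_force"],1),"M",np.round(s["moment"],2),"open",round(s["opening"],4),"t",s["time_s"],"q",np.round(s["joints"],2))
    print("turn",((r.inv()*t).as_rotvec()/np.deg2rad(6)).round(2),"shift",(r.inv().apply(np.array([x,y,z])-p)/.04).round(2))
E
python3 -c "
from h import *
plan(.496,-.0395,.102,.24+np.pi)"
```

```text
pos [ 0.4956 -0.0404  0.2042] yaw [ 3.141e+00  1.000e-03 -2.904e+00] F [ 0.4  1.1 -0.5] M [0.04 0.05 0.04] open 0.0515 t 1.9667 q [ 0.23  0.21 -0.21 -0.   -1.15  0.  ]
turn [ 0.01  0.01 -0.02] shift [-0.01  0.02  2.55]
```

Call:
carry_out(deltas="0 0 0 0 0.02 0.8 0.6; 0 0 0 0 0.02 1.6 0.6; 0 0 0 0 0.02 2.2 0.6; 0 0 0 0 0.02 2.55 0.6; 0 0 0 0 0.02 2.55 0.6; 0 0 0 0 0.02 2.55 0.6")

```text
time_s: 2.47
eef_pos: [0.4953, -0.0402, 0.1024]
tool_rot: [3.141, -0.0, -2.905]
ft_force: [-0.6, -0.0, 0.9]
opening: 0.0511
```

```bash
python3 -c "
from h import *
plan(.496,-.0395,.102,.24+np.pi)
for n in('top','side'):
    c=cam(n); u=proj(c,[.496,-.04,.05])[0].astype(int); print(u)
    i=c[0][max(0,u[1]-45):u[1]+45,u[0]-55:u[0]+55,::-1]; cv2.imwrite('pics/k1%s.png'%n,cv2.resize(i,None,fx=6,fy=6,interpolation=cv2.INTER_CUBIC))
"
```

```text
pos [ 0.4953 -0.0402  0.1024] yaw [ 3.141 -0.    -2.905] F [-0.6 -0.   0.9] M [-0.   -0.02 -0.03] open 0.0511 t 2.4667 q [ 0.23  0.31 -0.37 -0.   -0.89  0.  ]
turn [ 0.   -0.   -0.03] shift [-0.02  0.01  0.01]
[247 190]
[253 223]
```

View pics/k1side.png

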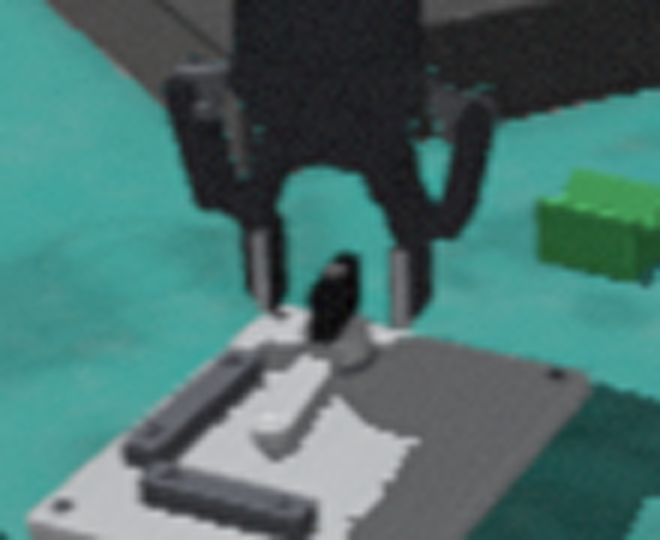

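The knob (crop 335,295) stands centred between the open pads at (260,270) and (400,285). Closing gently.

Call:
carry_out(deltas="0 0 0 0 0 0 0.3; 0 0 0 0 0 0 0.2; 0 0 0 0 0 0 0.1; 0 0 0 0 0 0 0; 0 0 0 0 0 0 0; 0 0 0 0 0 0 0", squeeze=25)

```text
time_s: 3.07
eef_pos: [0.4979, -0.0394, 0.1048]
tool_rot: [-3.141, 0.007, -2.904]
ft_force: [3.9, 2.0, 5.3]
opening: 0.0116
```

```bash
python3 -c "
from h import *
plan(.496,-.0395,.102,.24+np.pi)"
```

```text
pos [ 0.4979 -0.0394  0.1048] yaw [-3.141  0.007 -2.904] F [3.9 2.  5.3] M [ 0.69 -0.92 -0.05] open 0.0116 t 3.0667 q [ 0.24  0.31 -0.36  0.   -0.89  0.  ]
turn [-0.    0.07 -0.02] shift [0.05 0.01 0.07]
```

Call:
carry_out(deltas="0 0 -0.8 0 0 0 0; 0 0 -1.6 0 0 0 0; 0 0 -2.4 0 0 0 0; 0 0 -3.2 0 0 0 0; 0 0 -4 0 0 0 0; 0 0 -4.8 0 0 0 0; 0 0 -5.6 0 0 0 0; 0 0 -6.4 0 0 0 0; 0 0 -7.2 0 0 0 0; 0 0 -8 0 0 0 0; 0 0 -8.8 0 0 0 0; 0 0 -9.6 0 0 0 0; 0 0 -10.4 0 0 0 0; 0 0 -10.8 0 0 0 0; 0 0 -10.8 0 0 0 0")

```text
time_s: 4.32
eef_pos: [0.4966, -0.0407, 0.1048]
tool_rot: [-3.138, -0.0, -1.771]
ft_force: [-1.3, -5.0, 4.5]
opening: 0.0114
```

```bash
python3 -c "
from h import *
plan(.498,-.0394,.104,.068+1.4+np.pi)"
```

```text
pos [ 0.4966 -0.0407  0.1048] yaw [-3.138 -0.    -1.771] F [-1.3 -5.   4.5] M [-1.85  0.75 -0.01] open 0.0114 t 4.3167 q [ 0.23  0.31 -0.36  0.   -0.89  1.13]
turn [-0.04 -0.01 -0.93] shift [-0.04 -0.03  0.02]
```

Call:
carry_out(deltas="0 0 -0.4 0 0 0 0; 0 0 -0.8 0 0 0 0; 0 0 -1.2 0 0 0 0; 0 0 -1.5 0 0 0 0; 0 0 -1.5 0 0 0 0; 0 0 -1.5 0 0 0 0")

```text
time_s: 4.82
eef_pos: [0.4966, -0.0409, 0.1049]
tool_rot: [-3.138, -0.001, -1.617]
ft_force: [1.0, -2.3, 3.2]
opening: 0.0112
```

```bash
python3 -c "
from h import *
plan(.498,-.0394,.104,.068+1.4+np.pi)"
```

```text
pos [ 0.4966 -0.0409  0.1049] yaw [-3.138e+00 -1.000e-03 -1.617e+00] F [ 1.  -2.3  3.2] M [-0.75 -0.37 -1.12] open 0.0112 t 4.8167 q [ 0.23  0.31 -0.36  0.   -0.89  1.29]
turn [-0.04 -0.01  0.54] shift [-0.04 -0.03  0.02]
```

The moment Mz = -1.1 N m shows the end stop is reached. Opening and lifting.

Call:
carry_out(deltas="0 0 0 0 0 0 0.3; 0 0 0 0 0 0 0.6; 0 0 0 0 0 0 0.6; 0 0 0 0 0 -0.8 0.6; 0 0 0 0 0 -1.6 0.6; 0 0 0 0 0 -2.4 0.6; 0 0 0 0 0 -2.6 0.6; 0 0 0 0 0 -2.6 0.6")

```text
time_s: 5.48
eef_pos: [0.4975, -0.0405, 0.2118]
tool_rot: [-3.132, 0.0, -1.616]
ft_force: [0.6, -0.5, 0.1]
opening: 0.0513
```

```bash
python3 -c "
from h import *
plan(.431,-.2895,.2,-.171+np.pi)"
```

```text
pos [ 0.4975 -0.0405  0.2118] yaw [-3.132  0.    -1.616] F [ 0.6 -0.5  0.1] M [-0.02 -0.04 -0.01] open 0.0513 t 5.4833 q [ 0.23  0.2  -0.2   0.   -1.16  1.29]
turn [-0.07  0.08 16.2 ] shift [6.29 1.38 0.28]
```

Call:
carry_out(deltas="-0.07 0.08 16.2 6.29 1.38 0.28 0.85; -0.07 0.08 16.2 6.29 1.38 0.28 0.85; -0.07 0.08 16.2 6.29 1.38 0.28 0.85; -0.07 0.08 16.2 6.29 1.38 0.28 0.85; -0.07 0.08 16.2 6.29 1.38 0.28 0.85; -0.07 0.08 16.2 6.29 1.38 0.28 0.85; -0.07 0.08 16.2 6.29 1.38 0.28 0.85; -0.07 0.08 16.2 6.29 1.38 0.28 0.85; -0.07 0.08 16.2 6.29 1.38 0.28 0.85; -0.07 0.08 16.2 6.29 1.38 0.28 0.85; -0.07 0.08 16.2 6.29 1.38 0.28 0.85; -0.07 0.08 16.2 6.29 1.38 0.28 0.85; -0.07 0.08 16.2 6.29 1.38 0.28 0.85; -0.07 0.08 16.2 6.29 1.38 0.28 0.85; -0.07 0.08 16.2 6.29 1.38 0.28 0.85; -0.07 0.08 16.2 6.29 1.38 0.28 0.85; -0.07 0.08 16.2 6.29 1.38 0.28 0.85; -0.07 0.08 16.2 6.29 1.38 0.28 0.85")

```text
time_s: 6.98
eef_pos: [0.4309, -0.2892, 0.1996]
tool_rot: [3.141, -0.001, 2.972]
ft_force: [-0.3, 0.2, 0.7]
opening: 0.0725
```

```bash
sed -i 's/^C=.*/C=np.array([.509,.0775,.0684])/; s/(.1,(0,255,255)),(.16,(255,0,255))/(1.4,(0,255,255)),/; s/ for n,c,roi/ for n,c,roi/' knob.py; sed -i 's#knob_{n}#knob2_{n}#' knob.py; python3 knob.py; python3 -c "
from h import *
plan(.432,-.2895,.078,-.171+np.pi)"
```

```text
knob axis [ 0.49804099 -0.040525    0.        ]
t (array([ 0.49145048, -0.04760917,  0.44242003]), np.float64(114.55470972702807))
s (array([ 0.49170768, -0.03385005, -0.02732511]), np.float64(79.48656670511342))
pos [ 0.431  -0.2893  0.1998] yaw [ 3.141e+00 -1.000e-03  2.971e+00] F [-0.7  0.3 -0. ] M [-0.03 -0.05  0.04] open 0.0724 t 7.0833 q [-0.29  0.25 -0.17 -0.   -1.15  0.12]
turn [ 0.   -0.01  0.01] shift [-0.03 -0.    3.05]
```

View pics/knob2_t.png

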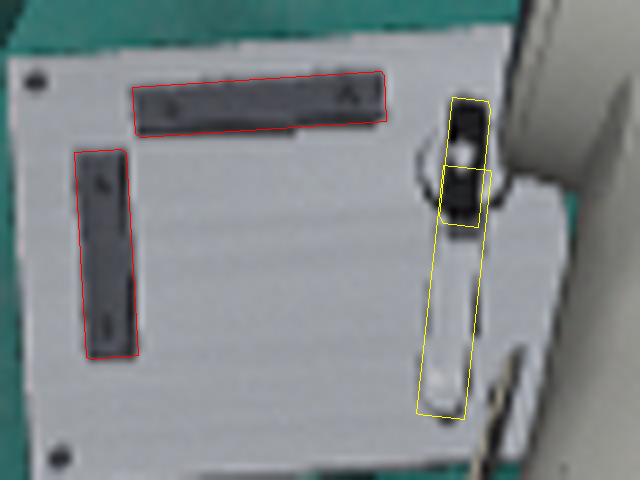

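View pics/knob2_s.png

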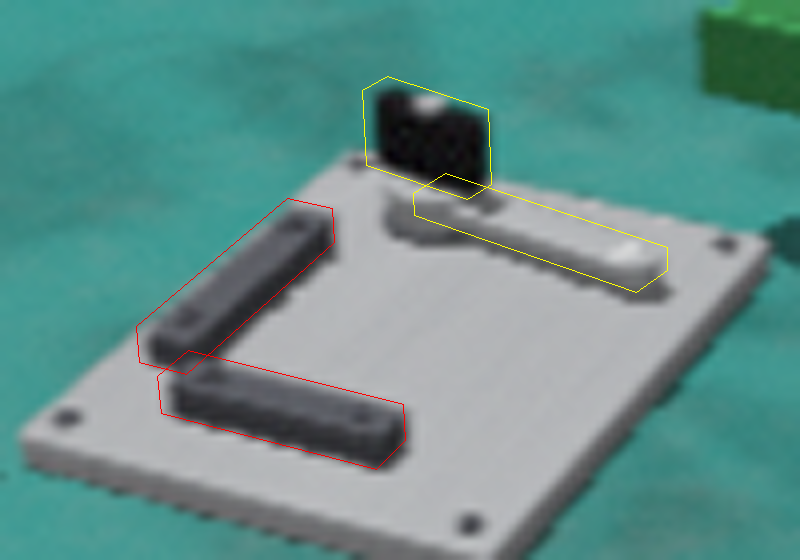

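The finger now lies along the overlay for 1.4 rad in both views: top crop from (466,115) to (443,400). The corner is clear. Next I descend on the block.

Call:
carry_out(deltas="0 0 0 -0.02 0 0.8 0.85; 0 0 0 -0.02 0 1.6 0.85; 0 0 0 -0.02 0 2.3 0.85; 0 0 0 -0.02 0 2.7 0.85; 0 0 0 -0.02 0 2.88 0.85; 0 0 0 -0.02 0 2.88 0.85; 0 0 0 -0.02 0 2.88 0.85")

```text
time_s: 7.67
eef_pos: [0.4323, -0.2897, 0.0853]
tool_rot: [-3.141, 0.0, 2.972]
ft_force: [0.1, -0.9, 1.5]
opening: 0.0724
```

```bash
python3 -c "
from h import *
plan(.432,-.2895,.0845,-.171+np.pi)
for n in('top','side'):
    c=cam(n); u=proj(c,[.432,-.29,.03])[0].astype(int); print(u)
    i=c[0][max(0,u[1]-45):u[1]+45,u[0]-55:u[0]+55,::-1]; cv2.imwrite('pics/b1%s.png'%n,cv2.resize(i,None,fx=6,fy=6,interpolation=cv2.INTER_CUBIC))
"
```

```text
pos [ 0.4323 -0.2897  0.0853] yaw [-3.141  0.     2.972] F [ 0.1 -0.9  1.5] M [-0.03 -0.07  0.07] open 0.0724 t 7.6667 q [-0.29  0.37 -0.33  0.   -0.87  0.12]
turn [-0.    0.    0.01] shift [0.01 0.   0.02]
[339 214]
[319 199]
```

View pics/b1side.png

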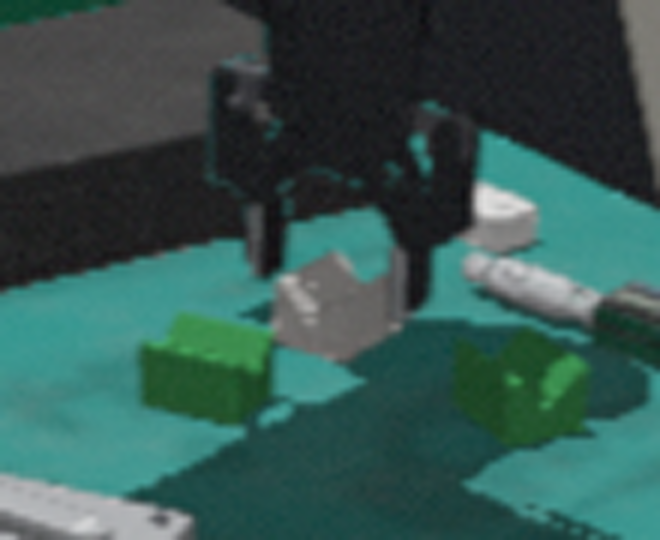

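View pics/b1top.png

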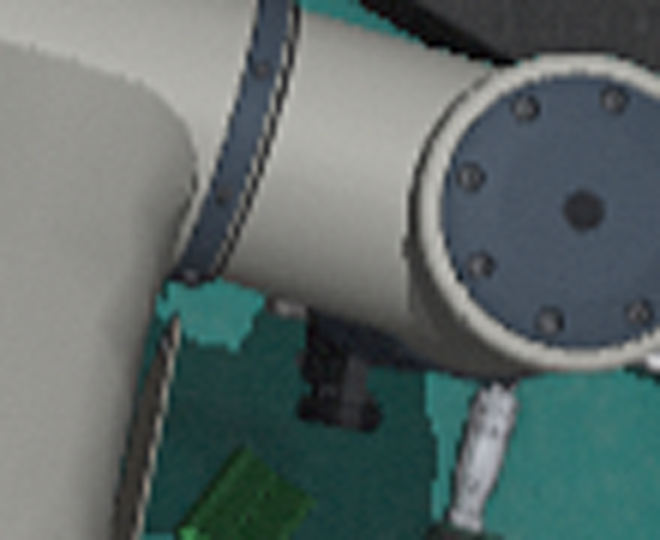

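In the side crop the grey block (330,305) stands between the pads at (262,240) and (405,280). Closing.

Call:
carry_out(deltas="0 0 0 0 0 0 0.6; 0 0 0 0 0 0 0.5; 0 0 0 0 0 0 0.4; 0 0 0 0 0 0 0.3; 0 0 0 0 0 0 0.3; 0 0 0 0 0 0 0.3", squeeze=60)

```text
time_s: 8.27
eef_pos: [0.4331, -0.29, 0.0873]
tool_rot: [-3.14, 0.003, 2.972]
ft_force: [-1.0, 1.3, 5.5]
opening: 0.0387
```

```bash
python3 -c "
from h import *
plan(.432,-.2895,.15,-.171+np.pi)
for n in('side',):
    c=cam(n); u=proj(c,[.432,-.29,.03])[0].astype(int); print(u)
    i=c[0][max(0,u[1]-45):u[1]+45,u[0]-55:u[0]+55,::-1]; cv2.imwrite('pics/b2%s.png'%n,cv2.resize(i,None,fx=6,fy=6,interpolation=cv2.INTER_CUBIC))
"
```

```text
pos [ 0.4331 -0.29    0.0873] yaw [-3.140e+00  3.000e-03  2.972e+00] F [-1.   1.3  5.5] M [ 0.5   0.6  -0.05] open 0.0387 t 8.2667 q [-0.29  0.37 -0.32  0.   -0.87  0.12]
turn [-0.01  0.03  0.02] shift [ 0.02  0.01 -1.57]
[319 199]
```

View pics/b2side.png

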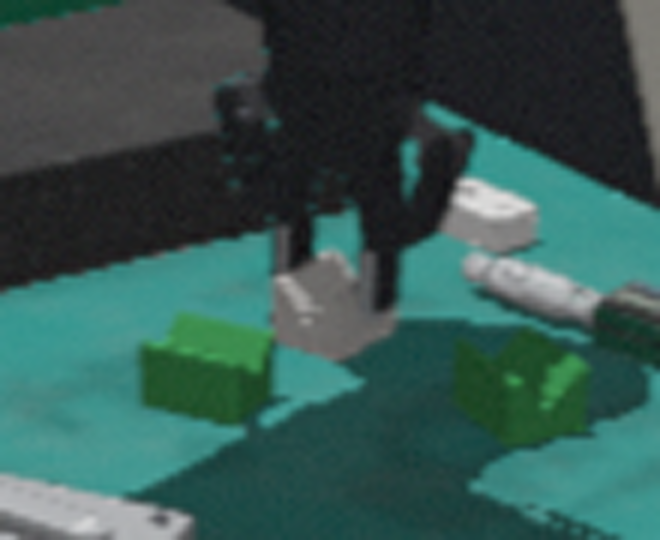

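The block is gripped at 38.7 mm opening, with the TCP at z = 0.0873. Lifting.

Call:
carry_out(deltas="0 0 0 0 0 -0.5 0.3; 0 0 0 0 0 -1.2 0.3; 0 0 0 0 0 -2 0.3; 0 0 0 0 0 -2.2 0.3; 0 0 0 0 0 -2.2 0.3")

```text
time_s: 8.73
eef_pos: [0.4339, -0.2902, 0.1777]
tool_rot: [-3.14, 0.009, 2.972]
ft_force: [-0.1, -0.8, -4.5]
opening: 0.038
```

```bash
python3 -c "
from h import *
plan(.4818,.0355,.17,.0684+np.pi)"
```

```text
pos [ 0.4339 -0.2902  0.1777] yaw [-3.14   0.009  2.972] F [-0.1 -0.8 -4.5] M [ 0.06 -0.03  0.04] open 0.038 t 8.7333 q [-0.29  0.27 -0.2   0.   -1.09  0.12]
turn [-0.03  0.08 -2.27] shift [0.19 8.23 0.18]
```

Call:
carry_out(deltas="-0.03 0.08 -0.3 0.02 0.6 0 0.3; -0.03 0.08 -0.6 0.05 1.4 0.1 0.3; -0.03 0.08 -0.9 0.07 2.3 0.1 0.3; -0.03 0.08 -1.2 0.1 3.2 0.1 0.3; -0.03 0.08 -1.5 0.1 4.1 0.1 0.3; -0.03 0.08 -1.7 0.12 5 0.1 0.3; -0.03 0.08 -1.9 0.15 5.9 0.1 0.3; -0.03 0.08 -2.1 0.16 6.8 0.1 0.3; -0.03 0.08 -2.27 0.19 7.6 0.18 0.3; -0.03 0.08 -2.27 0.19 8.1 0.18 0.3; -0.03 0.08 -2.27 0.19 8.23 0.18 0.3; -0.03 0.08 -2.27 0.19 8.23 0.18 0.3; -0.03 0.08 -2.27 0.19 8.23 0.18 0.3")

```text
time_s: 9.82
eef_pos: [0.481, 0.0352, 0.1683]
tool_rot: [-3.141, -0.003, -3.073]
ft_force: [-0.0, -0.4, -4.3]
opening: 0.0382
```

```bash
python3 -c "
from h import *
plan(.4818,.0355,.1025,.0684+np.pi)
c=cam('side'); s=readout.read_state(); u=proj(c,np.array(s['eef_pos'])-[0,0,.08])[0].astype(int); print(u)
i=c[0][max(0,u[1]-60):u[1]+60,u[0]-65:u[0]+65,::-1]; cv2.imwrite('pics/b3side.png',cv2.resize(i,None,fx=5,fy=5,interpolation=cv2.INTER_CUBIC))
"
```

```text
pos [0.481  0.0352 0.1683] yaw [-3.141e+00 -3.000e-03 -3.073e+00] F [-0.  -0.4 -4.3] M [ 0.   -0.01 -0.02] open 0.0382 t 9.8167 q [ 0.4   0.21 -0.31 -0.   -1.05 -0.33]
turn [-0.   -0.03  0.  ] shift [-0.03  0.01  1.65]
[240 222]
```

View pics/b3side.png

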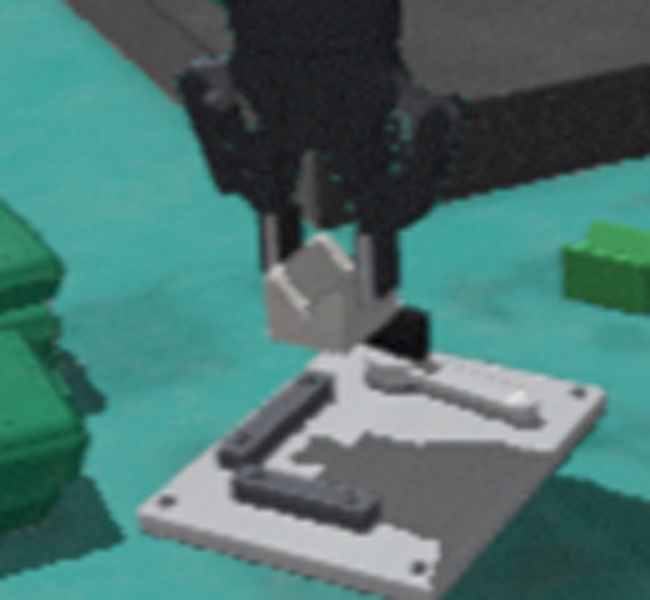

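The block is level in the gripper at crop (315,300), above the plate, with the groove along the long rail. Lowering to just above contact.

Call:
carry_out(deltas="0 -0.03 0 -0.02 0 0.5 0.3; 0 -0.03 0 -0.02 0 1 0.3; 0 -0.03 0 -0.02 0 1.4 0.3; 0 -0.03 0 -0.02 0 1.6 0.3; 0 -0.03 0 -0.02 0 1.68 0.3; 0 -0.03 0 -0.02 0 1.7 0.3; 0 -0.03 0 -0.02 0 1.72 0.3; 0 -0.03 0 -0.02 0 1.72 0.3")

```text
time_s: 10.53
eef_pos: [0.4823, 0.0347, 0.1007]
tool_rot: [-3.142, 0.003, -3.074]
ft_force: [0.7, 0.2, -3.8]
opening: 0.0384
```

```bash
python3 -c "
from h import *
plan(.4818,.0355,.0993,.0684+np.pi)"
```

```text
pos [0.4823 0.0347 0.1007] yaw [-3.142e+00  3.000e-03 -3.074e+00] F [ 0.7  0.2 -3.8] M [-0.01  0.03 -0.03] open 0.0384 t 10.5333 q [ 0.4   0.29 -0.4   0.   -0.87 -0.33]
turn [-0.    0.03 -0.01] shift [0.01 0.02 0.03]
```

Call:
carry_out(deltas="0 0 0 0 0 0.03 0.3; 0 0 0 0 0 0.05 0.3; 0 0 0 0 0 0.07 0.3; 0 0 0 0 0 0.07 0.3")

```text
time_s: 10.87
eef_pos: [0.4831, 0.0349, 0.0993]
tool_rot: [-3.141, 0.005, -3.073]
ft_force: [-2.0, 0.1, 4.6]
opening: 0.0386
```

```bash
python3 -c "
from h import *
plan(.4818,.0355,.0993,.0684+np.pi)"
```

```text
pos [0.4831 0.0349 0.0993] yaw [-3.141  0.005 -3.073] F [-2.   0.1  4.6] M [0.09 0.88 0.  ] open 0.0386 t 10.8667 q [ 0.4   0.29 -0.41  0.   -0.87 -0.33]
turn [-0.    0.05  0.  ] shift [0.03 0.02 0.  ]
```

Call:
carry_out(deltas="0 0.03 0 0 0.1 0 0.3; 0 0.05 0 0 0.2 0 0.3; 0 0.05 0 0 0.3 0 0.3; 0 0.05 0 0 0.36 0 0.3; 0 0.05 0 0 0.36 0 0.3")

```text
time_s: 11.28
eef_pos: [0.4823, 0.05, 0.0994]
tool_rot: [3.142, 0.0, -3.072]
ft_force: [0.4, 1.3, -3.8]
opening: 0.0386
```

```bash
python3 -c "
from h import *
plan(.4818,.0355,.0993,.0684+np.pi)"
```

```text
pos [0.4823 0.05   0.0994] yaw [ 3.142  0.    -3.072] F [ 0.4  1.3 -3.8] M [0.17 0.09 0.01] open 0.0386 t 11.2833 q [ 0.43  0.3  -0.4  -0.   -0.87 -0.36]
turn [0.   0.   0.01] shift [ 0.04 -0.36  0.  ]
```

Call:
carry_out(deltas="0 0 0 0 0.04 0.02 0.3; 0 0 0 0 0.08 0.03 0.3; 0 0 0 0 0.12 0.03 0.3; 0 0 0 0 0.15 0.03 0.3; 0 0 0 0 0.15 0.03 0.3")

```text
time_s: 11.7
eef_pos: [0.4824, 0.0514, 0.0995]
tool_rot: [-3.132, -0.001, -3.069]
ft_force: [3.9, -23.5, 5.5]
opening: 0.0386
```

```bash
python3 -c "
from h import *
plan(.4818,.0355,.0993,.0684+np.pi)"
```

```text
pos [0.4824 0.0514 0.0995] yaw [-3.132e+00 -1.000e-03 -3.069e+00] F [  3.9 -23.5   5.5] M [-8.33 -1.24  0.17] open 0.0386 t 11.7 q [ 0.44  0.3  -0.4   0.01 -0.87 -0.37]
turn [-0.09 -0.01  0.04] shift [ 0.04 -0.4   0.01]
```

Contact with the short rail (Fy = -23.5 N). Next I slide to the long rail while keeping the push.

Call:
carry_out(deltas="-0.09 0 0 -0.06 0.08 0.02 0.3; -0.09 0 0 -0.12 0.08 0.02 0.3; -0.09 0 0 -0.18 0.08 0.02 0.3; -0.09 0 0 -0.22 0.08 0.02 0.3; -0.09 0 0 -0.25 0.08 0.02 0.3; -0.09 0 0 -0.25 0.08 0.02 0.3")

```text
time_s: 12.2
eef_pos: [0.4904, 0.0517, 0.0994]
tool_rot: [-3.135, -0.007, -3.068]
ft_force: [-6.1, -15.2, 11.3]
opening: 0.0382
```

```bash
python3 -c "
from h import *
plan(.4818,.0355,.0993,.0684+np.pi)"
```

```text
pos [0.4904 0.0517 0.0994] yaw [-3.135 -0.007 -3.068] F [ -6.1 -15.2  11.3] M [-5.34  2.07  0.29] open 0.0382 t 12.2 q [ 0.43  0.31 -0.38  0.01 -0.89 -0.36]
turn [-0.07 -0.06  0.05] shift [ 0.24 -0.39  0.01]
```

Call:
carry_out(deltas="-0.05 -0.05 0.03 -0.06 0.08 0 0.3; -0.05 -0.05 0.03 -0.1 0.08 0 0.3; -0.05 -0.05 0.03 -0.12 0.08 0 0.3; -0.05 -0.05 0.03 -0.12 0.08 0 0.3; -0.05 -0.05 0.03 -0.12 0.08 0 0.3")

```text
time_s: 12.62
eef_pos: [0.492, 0.0518, 0.0994]
tool_rot: [-3.134, -0.009, -3.07]
ft_force: [-9.0, -12.7, 10.9]
opening: 0.0387
```

```bash
cat > chk.py <<'E'
from h import *
import sys
plan(.4818,.0355,.0993,.0684+np.pi)
w=.012
C=np.array([.509,.0775,.0684])
for n in('side','top'):
    c=cam(n); u=proj(c,[.49,.05,.03])[0].astype(int)
    X0,Y0=u[0]-50,u[1]-45; f=8
    im=cv2.resize(c[0][Y0:Y0+75,X0:X0+100,::-1],None,fx=f,fy=f,interpolation=cv2.INTER_CUBIC)
    cv2.imwrite(f'pics/{sys.argv[1]}{n}.png',im)
E
python3 chk.py s1
```

```text
pos [0.492  0.0518 0.0994] yaw [-3.134 -0.009 -3.07 ] F [ -9.  -12.7  10.9] M [-4.28  2.99  0.2 ] open 0.0387 t 12.6167 q [ 0.42  0.32 -0.37  0.01 -0.89 -0.36]
turn [-0.08 -0.09  0.03] shift [ 0.28 -0.39  0.01]
```

View pics/s1side.png

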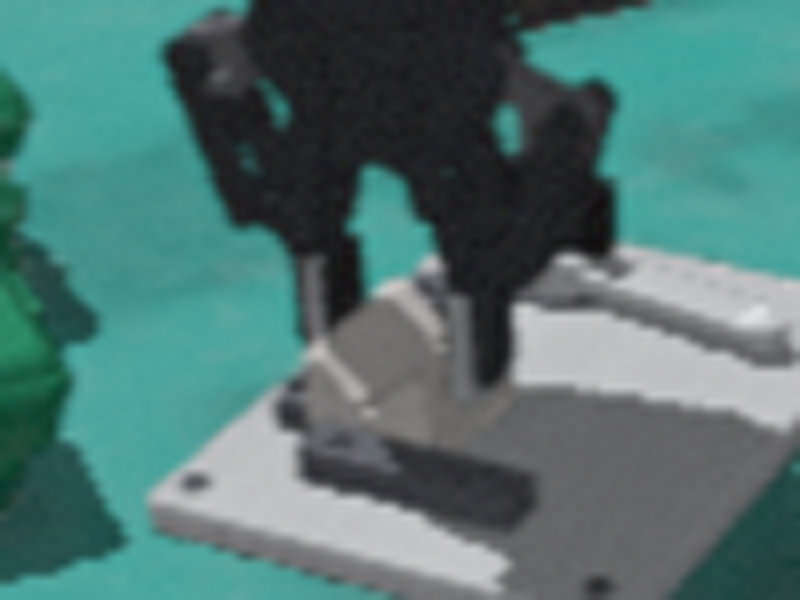

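View pics/s1top.png

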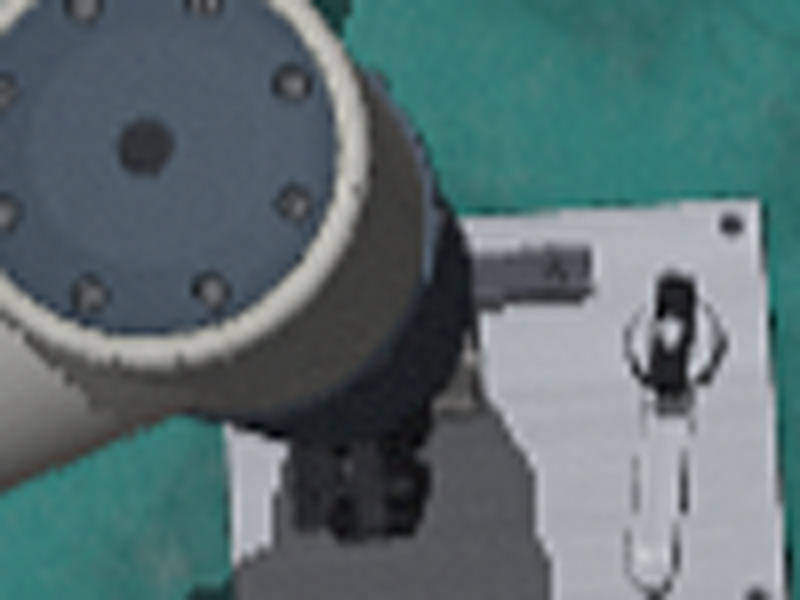

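Call:
carry_out(deltas="-0.05 -0.05 0.03 -0.08 0.08 0 0.3; -0.05 -0.05 0.03 -0.14 0.08 0 0.3; -0.05 -0.05 0.03 -0.2 0.08 0 0.3; -0.05 -0.05 0.03 -0.2 0.08 0 0.3; -0.05 -0.05 0.03 -0.2 0.08 0 0.3; -0.05 -0.05 0.03 -0.2 0.08 0 0.3")

```text
time_s: 13.22
eef_pos: [0.4929, 0.0518, 0.0994]
tool_rot: [-3.132, -0.02, -3.073]
ft_force: [-24.9, -7.9, 26.8]
opening: 0.0384
```

```bash
python3 chk.py s2
```

```text
pos [0.4929 0.0518 0.0994] yaw [-3.132 -0.02  -3.073] F [-24.9  -7.9  26.8] M [-2.76  8.6   0.38] open 0.0384 t 13.2167 q [ 0.42  0.32 -0.36  0.   -0.91 -0.36]
turn [-0.09 -0.19  0.  ] shift [ 0.3  -0.39  0.01]
```

View pics/s2side.png

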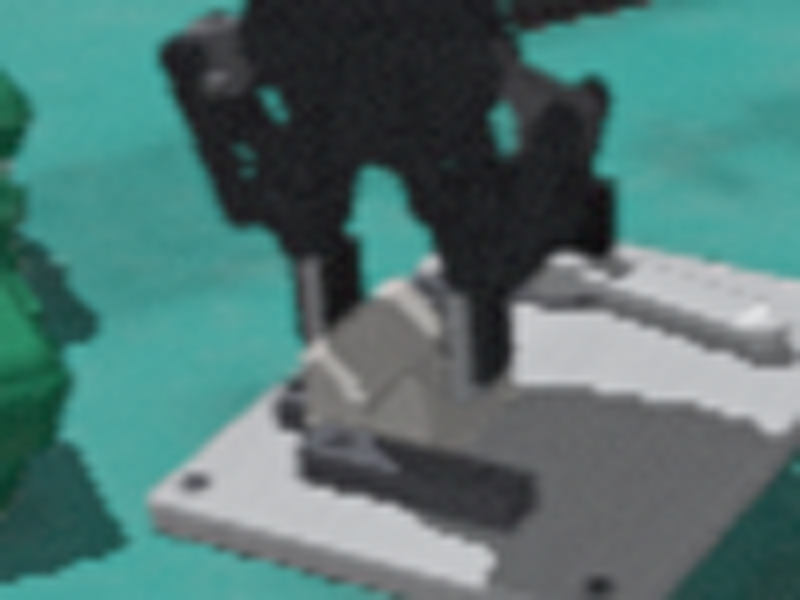

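Both rails are touched, but the gripper leans by 0.02 rad. I'll ease the long-rail push and level the tool with some counter-turn.

Call:
carry_out(deltas="-0.1 -0.2 0 -0.06 0.07 -0.01 0.3; -0.15 -0.3 0 -0.06 0.07 -0.02 0.3; -0.18 -0.35 0 -0.06 0.07 -0.02 0.3; -0.18 -0.35 0 -0.06 0.07 -0.02 0.3; -0.18 -0.35 0 -0.06 0.07 -0.02 0.3")

```text
time_s: 13.73
eef_pos: [0.4908, 0.0509, 0.0993]
tool_rot: [3.139, 0.006, -3.073]
ft_force: [-9.9, -12.6, 9.3]
opening: 0.0384
```

```bash
python3 -c "
from h import *
plan(.4912,.0512,.0993,.0684+np.pi)"
```

```text
pos [0.4908 0.0509 0.0993] yaw [ 3.139  0.006 -3.073] F [ -9.9 -12.6   9.3] M [-4.63  3.67  0.27] open 0.0384 t 13.7333 q [ 0.42  0.31 -0.38 -0.   -0.87 -0.35]
turn [0.02 0.06 0.01] shift [-0.01  0.01  0.  ]
```

Call:
carry_out(deltas="-0.04 -0.06 0 -0.14 0.09 -0.02 0.3; -0.04 -0.06 0 -0.16 0.1 -0.02 0.3; -0.04 -0.06 0 -0.16 0.1 -0.02 0.3; -0.04 -0.06 0 -0.16 0.1 -0.02 0.3; -0.04 -0.06 0 -0.16 0.1 -0.02 0.3; -0.04 -0.06 0 -0.16 0.1 -0.02 0.3")

```text
time_s: 14.23
eef_pos: [0.4914, 0.0512, 0.0993]
tool_rot: [-3.141, -0.002, -3.072]
ft_force: [-14.9, -12.6, 14.2]
opening: 0.0384
```

```bash
cat >> chk.py <<'E'
plan(.4912,.0512,.0993,.0684+np.pi)
bc=place(np.array([[-.02,-.025,0]]),C)[0]; p=np.array([bc[0],bc[1],C[2]])
c=cam('side'); X0,Y0=190,190; f=8
im=cv2.resize(c[0][Y0:Y0+75,X0:X0+100,::-1],None,fx=f,fy=f,interpolation=cv2.INTER_CUBIC)
for h,col in((place(box(-.02,.02,-.025,.025,w,w+.032),p),(0,255,0)),(place(box(-.075,-.005,0,.016,w,w+.012),C),(0,0,255)),(place(box(0,.016,-.09,-.005,w,w+.012),C),(0,0,255))):
    u=((proj(c,h)+.5-[X0,Y0])*f).astype(np.float32); cv2.polylines(im,[cv2.convexHull(u).astype(np.int32)],True,col,1)
cv2.imwrite(f'pics/{sys.argv[1]}ov.png',im)
E
python3 chk.py s3
```

```text
pos [0.4914 0.0512 0.0993] yaw [-3.141e+00 -2.000e-03 -3.072e+00] F [-14.9 -12.6  14.2] M [-4.45  5.28  0.31] open 0.0384 t 14.2333 q [ 0.42  0.31 -0.38  0.   -0.88 -0.35]
turn [-0.01 -0.02  0.01] shift [ 0.27 -0.37  0.  ]
pos [0.4915 0.0512 0.0993] yaw [-3.141e+00 -2.000e-03 -3.072e+00] F [-14.5 -11.9  14.2] M [-4.41  5.26  0.32] open 0.0387 t 14.3333 q [ 0.42  0.31 -0.38  0.   -0.88 -0.35]
turn [-0.01 -0.02  0.01] shift [0.01 0.   0.  ]
```

View pics/s3side.png

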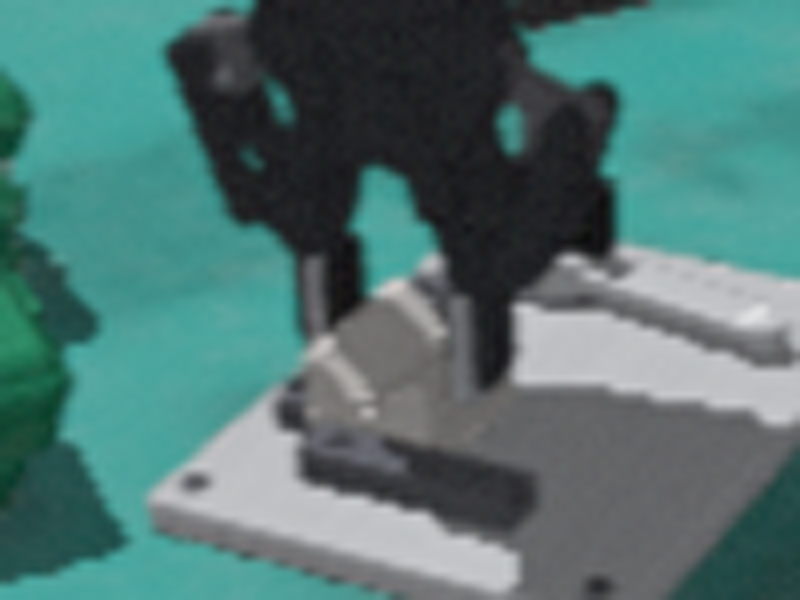

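View pics/s3ov.png

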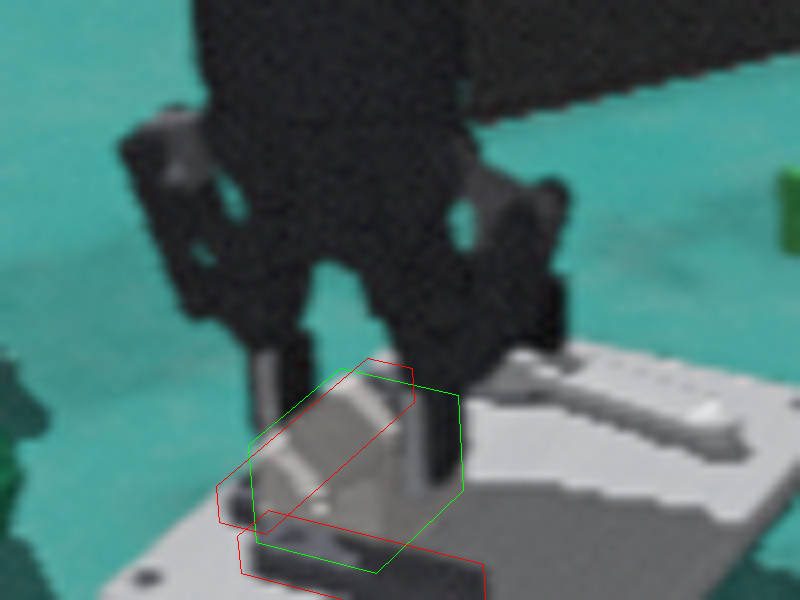

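The readings are steady: the tool is level and its yaw of -3.072 matches the rails' -3.073. Both rails push back (Fx = -14.5 N, Fy = -12 N) and the block presses on the plate. Handing in.

```bash
python3 -c "
from plant import job,readout
print(job.close_job())
s=readout.read_state();print(s['time_s'],s['ft_force'],s['eef_pos'],s['tool_rot'],s['opening'])"
```

```text
the job is handed in; nothing more can be done
None
the job is handed in; nothing more can be done
```

The job is handed in: the knob is at its end stop and the grey V-block is held in the corner, pressed against both rails with the gripper closed on it. It took about 14.3 s of robot time.

- **Knob:** I gripped the black bar and turned it anticlockwise until the moment rose to about 1.1 N m. Both camera views then showed the finger lying on the drawn 1.4 rad position, clear of the corner.
- **Block:** I set the block on the plate with its groove along the long rail, slid it to the short rail first, then to the long rail.
- **Last readings:**
  - Rail forces were 14.5 N (long) and 12 N (short), with 14 N on the plate.
  - The tool was level to 0.002 rad, and its yaw was -3.072 against a measured -3.073 for the rails.
  - The gripper opening was 38.7 mm.
- **What disagreed:**
  - The two cameras differed by about 2 to 4 mm on positions, so I corrected the corner position from where the knob was actually gripped.
  - At one point the push tilted the tool by 0.02 rad, which I levelled out.
  - The arm hid the block from the top camera in the last pictures. That it is seated rests on the forces, the tool pose and the side view, and I could not see the contact lines themselves.
- **Other parts:** I never moved to the milled block, ring, bush or green look-alikes. I took no separate final picture of them.

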